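# Weigh the check weight on the sprung hook scale

## Task

Check the spring scale: hang the check weight by its wire bail in the bottom of the scale's hook, easing its load onto the spring until the hook carries just all of it, so that the pointer barely moves as you let go, and leave it hanging free, at rest, for about two seconds. Then take hold of it again, lift it smoothly off the hook and stand it gently upright in the shallow tray. Leave the other goods alone and do not force the hook against its stops.

Things in the scene. Friction and masses are not known exactly. Their poses are not given: they have to be found in the camera images.
- weight_grip (a point): Where to grip the weight: on its axis, 128 mm above its underside, in the black tab, which is 22 mm long along x, 14 mm thick along y (close the fingers along y) and runs from 105 to 143 mm above the underside. Axes as weight.
- weight_eye (a point): Centre of the wire at the peak of the bail, on the weight's axis, 103 mm above its underside, 25 mm below weight_grip; axes as weight. The bail lies in the y-z plane: two legs 44 mm apart joined by an inverted V, 15 mm high, peaking here. The opening, along x, is 37 mm wide and 51 mm high from the body's top to the peak's underside.
- weight: Loose check weight: dark steel turned body (56 mm diameter, 48 mm high), a 7 mm wire bail above it and a black grip tab on top; 143 mm high in all, at first upright on the table, turned up to 0.7 rad (a half turn is the same). Mass unknown, 0.18 to 0.77 kg. Origin: centre of its underside. z up; x: the way one looks through the bail.
- scale: Spring scale, fixed to the table: foot plate 225 x 90 x 12 mm (from 172 mm before to 52 mm behind the column), aluminium column 257 mm high with a white graduated strip, and the hook arm. Origin: under the column, at table height; x points from the hook back to the column (within 0.2 rad of the world's x), y left, z up. Nothing stands above the hook.
- hook_seat (a point): Bottom of the hook's V, centre of its 8 mm bar; empty, 190 mm above the table and 150 mm before the column; axes as scale. Towards -x the bar rises to the hook's tip, 20 mm off, its top 25 mm above this point. Towards +x it rises within 16 mm to the level arm, bar centre 14 mm above this point, on to the column. Hung properly, weight_eye is 7 to 12 mm straight above.
- scale_hook (a joint): How far hook and pointer have sunk, m: 0 empty, growing downward to the lower stop at 0.08. The spring takes 120 N per m (the weight sinks it 14 to 64 mm) and is lightly damped: a weight let go before the hook carries all of it, or while it is pushed down, makes the pointer jump.
- tray: Shallow open plastic tray fixed to the table, 120 x 120 mm outside, 18 mm high, walls and floor 4 mm thick. The origin is the centre of its underside.
- tape: Bystander: roll of packing tape lying flat, 116 mm across, 48 mm high; origin under its centre.
- calc: Bystander: pocket calculator lying flat, 114 x 68 x 15 mm; origin under its centre.
- spare_tin: Bystander: food tin, 75 mm diameter, 110 mm high, standing; origin under its centre.
Things that resemble listed ones, but are neither listed nor needed, are in the scene too. What is shaped like the weight but green, pink or purple is not meant.

How it is judged:
By the outcome, as a careful person would: the job done as asked, in the order asked, and still so for the second after the job is handed in, with the robot touching nothing.
It also fails if it takes over 72 s, if anything falls off the work surface, if the arm or the gripper's body presses on something with over 40 N, if the wrist force passes 120 N, or if a joint passes its speed limit or range.

## Robot

A 6-joint arm with a two-finger parallel gripper is mounted at the origin on a cart in front of the work surface, level with it; the furniture and walls round the work are solid. World frame = base frame: x ahead of the robot, y to its left, z up, the work surface at z = 0. Lengths are in m, angles in rad, forces in N, time in s.
With the tool pointing down it reaches from about 0.3 to 0.775 m from the base axis. Payload 14.6 kg.
Tool frame: the origin (TCP) lies on the centre line of the jaws, within the pads' length; the fingertips stand 22 mm ahead of it and the grasp point (between the pads) lies 3 mm ahead of it (ctrl.nose_length is the distance from the TCP to the fingertips, in m); z points along the fingers, y is the line along which they close (so a half turn about z gives the same grasp; the last joint's range is limited). The gripper opens to 85 mm and grips with 20 to 120 N. Pads are 22 mm wide; open, the fingers measure 114 mm over their backs; the gripper's body (76 mm by 85 mm) begins 54 mm behind the grasp point. The pads swing forward as they close: fully open they stand 13 mm farther back than shut.
Start: joints at [1.229, 0.3, 1.521, -0, 1.321, -0.067], TCP at [0.149, 0.529, 0.253] pointing down, gripper open.
Joint ranges: [-3.03, 3.03], [-0.79, 2.21], [0.23, 2.52], [-1.04, 4.18], [0, 3.07], [-2.55, 2.55]. Speed limits (rad/s): [2.22, 2.22, 2.57, 3.14, 3.14, 3.14].

## Interface

Orientations are given as a rotation vector (axis times angle).
In Python, from bench import ctrl gives the robot as it stands.
- The arm moves only by the shell command python3 -m creep 'ROWS' [OPENING] [FORCE]. ROWS is JSON, a list of rows, each a list of 6 numbers: the shift along the world's x, y, z in cm, then the turn, a rotation vector about the world's x, y, z in degrees. A call has 1 to 12 rows; each row is the pose to reach, as a shift and turn from the pose commanded when the call began; what a row does not reach only later rows make up. A row lasts 1/8 s, in which the tool goes at most 62.5 mm and 10.7 degrees, less where a joint would pass 70% of its speed; a pose out of reach is approached as far as the arm can. A call with a gripper value outside its range is refused whole. OPENING is the finger opening in cm, from 0 to 8.54, set as the call begins (- or left out, the last holds). The fingers move at their own pace and stop on an object; FORCE is the grip in N (left out, the last holds). Time passes only in rows, so rows that repeat a pose let the fingers close. It gives the time, the measured TCP pose, the force, the opening and the grip force at its end, in the units of the state.
- ctrl.state(): the state, without advancing time (a new reading comes with each control period).
- ctrl.get_image(name): name is "scene" or "top"; returns the picture (400x640x3 uint8, blue, green, red); there is no depth.
- ctrl.camera_info(name): a dict with "mtx" (3x3 intrinsics, pixels), "dist_coeffs" ([k1, k2, p1, p2, k3] as OpenCV has them; the pictures are not rectified), "extrinsics" (4x4, takes a point from camera to world coordinates). Camera axes: x right, y up, looking along -z (the intrinsics and any distortion apply to the point x, -y, -z); pixel columns grow to the right and rows downward; lengths in m; the calibration is good to about 2 mm. A picture is of the moment at which its call begins. camera_info takes no time and is no camera call.
- ctrl.job_done(): hands the job in; it is judged then, once.
Trained networks look in the newest picture that a camera, given by its name, has taken for a name from the list of things; names that differ only in an ending like _2 or _b are one class to them, and where a whole thing is asked for, a point or a joint stands for the part that bears it (a point fixed in the world has none). Each returns a list of dicts, best first, with "conf" (0 to 1); they miss things now and then, are a little off and sometimes report something else, mostly with a low value. They report only what shows in the picture. A call takes as long as a camera call. They do not tell look-alikes from the thing itself.
- ctrl.search_frame(thing, camera): "rect" ([left, top, right, bottom] in pixels, round what is visible of it).
The state is a dict: "time_s": time; "q": joint angles; "dq": joint speeds; "effort": joint torques, N m; "eef_pos": TCP position; "orientation": TCP orientation; "force": force on the tool from outside, world axes, zero at the start; "torque": the same for the moment, N m; "width": finger opening in m; "grasp_force": force on a finger pad.
Only numpy, scipy, OpenCV 4.12 (cv2) and the standard library are available. Lean on these libraries where they do the work, as an engineer would, in place of code of your own. Each camera call takes 0.05 s, during which the arm holds its last target. There are 200 camera calls.

## Working session

There is one attempt and no reset: what is moved stays moved. The work goes in short steps, Python scripts to look and compute and a shell command to move; the robot and the scene stay as the last step left them, time stands still between calls to the robot, and variables do not carry over. Pictures are saved under pics/ and viewed, at most 10 in all, crops included, and the job is handed in when it is done.

```bash
ls; mkdir -p pics
python3 - <<'E'
from bench import ctrl
import cv2,numpy as np
for n in("scene","top"):
    cv2.imwrite(f"pics/{n}0.png",ctrl.get_image(n))
    i=ctrl.camera_info(n);print(n,np.round(i["mtx"],1).tolist(),np.round(i["dist_coeffs"],3),np.round(i["extrinsics"],3).tolist())
    for t in("weight","scale","tray","hook_seat","weight_grip"):
        print(t,[(np.round(d["rect"]).tolist(),round(d["conf"],2)) for d in ctrl.search_frame(t,n)])
print(ctrl.state())
E
```

```text
pics
scene [[423.6, 0.0, 321.4], [0.0, 423.6, 192.9], [0.0, 0.0, 1.0]] [-0.112  0.     0.     0.     0.   ] [[0.84, 0.331, -0.429, -0.126], [-0.542, 0.545, -0.64, -1.061], [0.022, 0.77, 0.637, 1.076], [0.0, 0.0, 0.0, 1.0]]
weight [([310.0, 238.0, 325.0, 279.0], 0.98), ([331.0, 251.0, 348.0, 288.0], 0.89), ([331.0, 278.0, 356.0, 319.0], 0.83), ([366.0, 244.0, 382.0, 289.0], 0.82), ([344.0, 228.0, 360.0, 268.0], 0.59)]
scale [([327.0, 161.0, 387.0, 250.0], 0.65)]
tray [([258.0, 176.0, 300.0, 206.0], 0.75)]
hook_seat [([336.0, 170.0, 371.0, 195.0], 0.77), ([398.0, 218.0, 425.0, 260.0], 0.58)]
weight_grip [([307.0, 242.0, 327.0, 280.0], 0.86), ([346.0, 228.0, 364.0, 268.0], 0.83), ([334.0, 255.0, 349.0, 287.0], 0.77), ([330.0, 277.0, 352.0, 318.0], 0.71), ([366.0, 251.0, 383.0, 289.0], 0.64)]
top [[366.6, 0.0, 321.5], [0.0, 366.6, 199.0], [0.0, 0.0, 1.0]] [-0.022  0.     0.     0.     0.   ] [[-0.002, 0.993, -0.118, 0.367], [-0.999, 0.002, 0.032, -0.097], [0.032, 0.118, 0.993, 1.254], [0.0, 0.0, 0.0, 1.0]]
weight [([414.0, 237.0, 435.0, 254.0], 0.86), ([365.0, 235.0, 382.0, 252.0], 0.82)
[... 487 characters left out ...]
.63), ([388.0, 222.0, 405.0, 240.0], 0.49)]
{'time_s': 0.6, 'q': array([ 1.22941082e+00,  2.99856278e-01,  1.52100705e+00,  2.72238206e-06,
        1.32065609e+00, -6.65899968e-02]), 'dq': array([ 0.00035352,  0.00168416,  0.00126056, -0.00065688, -0.00193094,
       -0.00050771]), 'effort': array([ 2.87614557e-04, -5.43176436e+01, -3.61889505e+01, -1.29292459e-05,
        7.42122411e-04, -1.65343647e-05]), 'eef_pos': array([0.1492383 , 0.52936179, 0.25330159]), 'orientation': array([4.30290318e-01, 3.11197327e+00, 1.13502094e-04]), 'force': array([0.15606699, 0.68139887, 0.05957879]), 'torque': array([-0.00036495, -0.02902235, -0.00238804]), 'grasp_force': 0.0, 'width': 0.08530473173796077}
```

View pics/scene0.png

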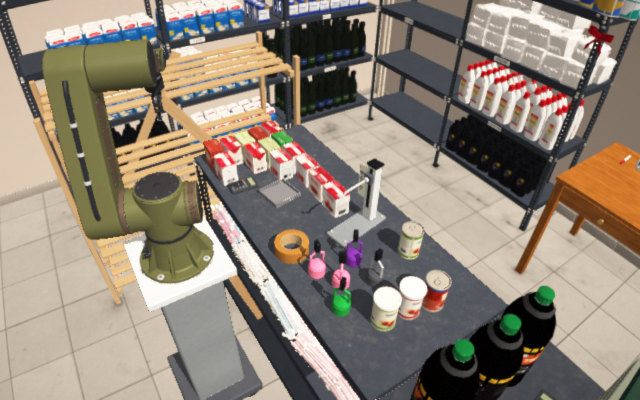

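View pics/top0.png

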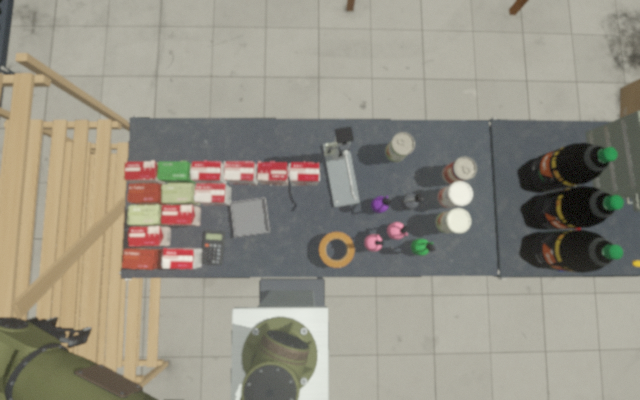

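The candidates in the scene view are pink (317,262), pink (341,275), green (342,299), purple (354,252) and dark steel with a black tab (378,265). I choose the dark steel one, at about (412,200) in the top view, and check it in a close crop.

Run:
```python
import cv2,numpy as np
s=cv2.imread("pics/scene0.png");t=cv2.imread("pics/top0.png")
f=lambda im,x,y,w,h,k:cv2.resize(im[y:y+h,x:x+w],None,fx=k,fy=k,interpolation=cv2.INTER_CUBIC)
a=f(s,296,150,100,75,4);a2=f(s,340,230,100,75,4)
b=f(t,280,120,100,75,4);b2=f(t,360,170,100,75,4)
cv2.imwrite("pics/c1.png",np.vstack([np.hstack([a,a2]),np.hstack([b,b2])]))
```

```text
(no output)
```

View pics/c1.png

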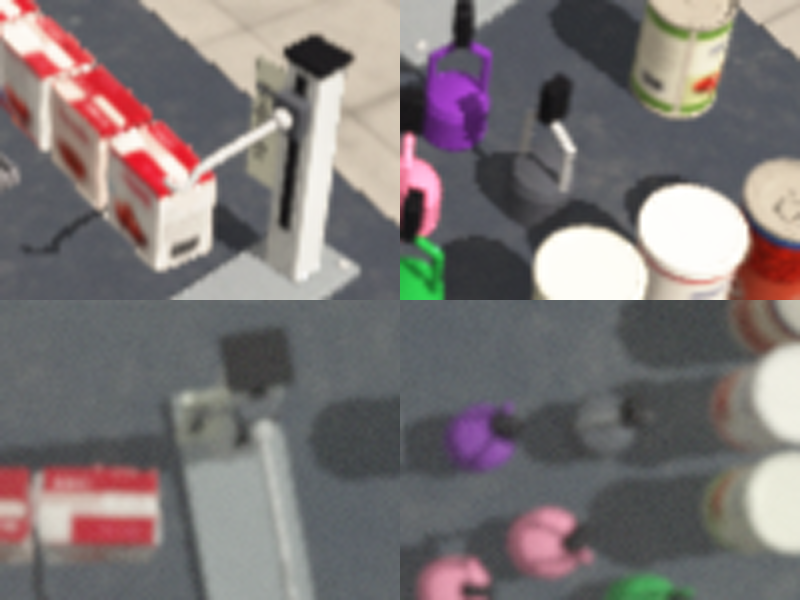

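The crop confirms the dark steel weight with the black tab: top tab at (417.5,197.5), scene tab at (378.7,254.5). The scale's hook arm runs forward from the column. I'll fit poses from these clicks and overlay the models.

```bash
cat > h.py <<'E'
import cv2,numpy as np
from bench import ctrl
from scipy.optimize import least_squares
CI={n:ctrl.camera_info(n) for n in("scene","top")}
def proj(n,P):
    i=CI[n];E=np.array(i["extrinsics"]);P=np.atleast_2d(P)
    c=(P-E[:3,3])@E[:3,:3]*[1,-1,-1]
    return cv2.projectPoints(c,np.zeros(3),np.zeros(3),np.array(i["mtx"]),np.array(i["dist_coeffs"]))[0][:,0]
def pose(p,L):  # p=x,y,yaw
    c,s=np.cos(p[2]),np.sin(p[2]);L=np.atleast_2d(np.float64(L))
    return L@np.array([[c,s,0],[-s,c,0],[0,0,1]])+[p[0],p[1],0]
def fit(obs,p0):  # obs: (cam,local,pix)
    f=lambda p:np.concatenate([(proj(n,pose(p,l))[0]-px) for n,l,px in obs])
    r=least_squares(f,p0,loss="soft_l1");return r.x,f(r.x).reshape(-1,2)
def circ(r,z,m=24):
    a=np.linspace(0,2*np.pi,m+1);return np.c_[r*np.cos(a),r*np.sin(a),0*a+z]
def box(x0,x1,y0,y1,z):return np.array([[x0,y0,z],[x1,y0,z],[x1,y1,z],[x0,y1,z],[x0,y0,z]])
WEIGHT=[circ(.028,0),circ(.028,.048),np.array([[0,-.022,.048],[0,-.022,.088],[0,0,.103],[0,.022,.088],[0,.022,.048]]),box(-.011,.011,-.007,.007,.105),box(-.011,.011,-.007,.007,.143)]
SCALE=[box(-.172,.052,-.045,.045,.012),box(-.02,.02,-.02,.02,.257),np.array([[0,0,.204],[-.134,0,.204],[-.15,0,.19],[-.17,0,.211]])]
TRAY=[box(-.06,.06,-.06,.06,.018),box(-.06,.06,-.06,.06,0)]
def panel(im,n,models,x,y,w,h,k):
    o=cv2.resize(im[y:y+h,x:x+w],None,fx=k,fy=k,interpolation=cv2.INTER_CUBIC)
    for p,M,c in models:
        for L in M:
            q=((proj(n,pose(p,L))-[x-.5,y-.5])*k).round().astype(int)
            cv2.polylines(o,[q],False,c,1)
    return o
E
python3 - <<'E'
from h import *
w,r=fit([("top",[0,0,.125],(417.5,197.5)),("scene",[0,0,.125],(378.7,254.5)),("top",[0,0,.048],(412,200.5))],[.3,-.35,0]);print(w,r.round(1).tolist())
s,r=fit([("top",[0,0,.257],(344.3,135.5)),("scene",[0,0,.257],(376,163.7)),("top",[.052,.045,.012],(323,144)),("top",[-.172,.045,.012],(331,208)),("top",[-.172,-.045,.012],(358,202.5)),("scene",[.052,-.045,.012],(385.5,216))],[.5,-.1,0]);print(s,r.round(1).tolist())
t,r=fit([("top",[0,0,.018],(250,217)),("scene",[0,0,.018],(279,191))],[.3,.2,0]);print(t,r)
np.save("p.npy",[w,s,t])
S=cv2.imread("pics/scene0.png");T=cv2.imread("pics/top0.png")
g=(0,255,0)
A=lambda mw,ms:np.vstack([np.hstack([panel(S,"scene",mw,352,238,50,37,8),panel(T,"top",mw,390,182,50,37,8)]),np.hstack([panel(S,"scene",ms,320,155,80,60,5)[:300],panel(T,"top",ms,305,125,80,90,5)[:300]])])
cv2.imwrite("pics/c2.png",A([(w,WEIGHT,g)],[(s,SCALE,g)]))
E
```

```text
[ 0.50547026 -0.43854019  0.        ] [[1.0, 0.1], [-0.1, -0.6], [-0.3, -0.1]]
[ 0.66373486 -0.19454227  0.13532709] [[0.1, 0.3], [-1.9, -1.5], [-0.1, -0.7], [0.9, -1.2], [-0.1, 0.8], [0.4, 0.4]]
[0.45177041 0.10191894 0.        ] [[ 0.29778797  0.06257991]
 [-0.11851231 -0.6042589 ]]
```

View pics/c2.png

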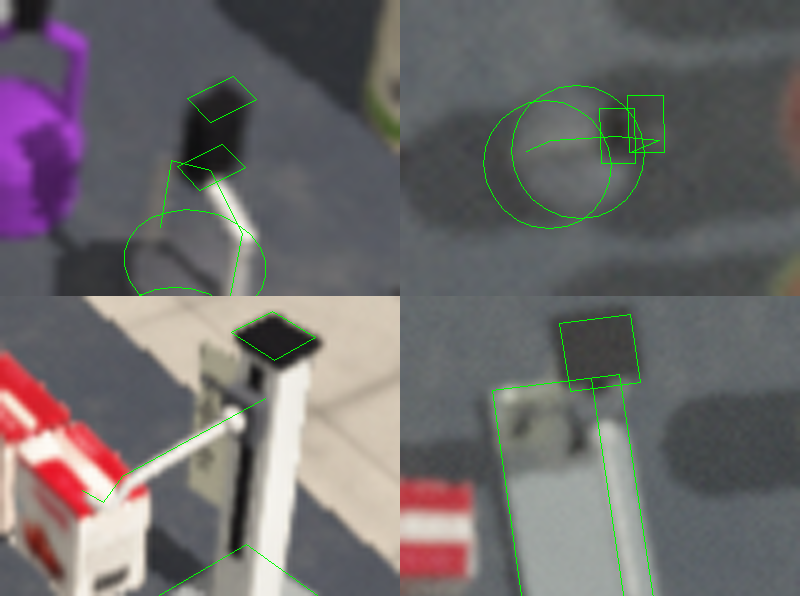

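The overlay is off by about 1 px at most. The bail yaw still needs work: the scene kinks are near (382.5,266.6) and (372,257). I'll take contrast-stretched crops, averaged over several frames.

Run:
```python
from h import *
w,s,t=np.load("p.npy")
S=np.mean([ctrl.get_image("scene").astype(float) for _ in range(8)],0);T=np.mean([ctrl.get_image("top").astype(float) for _ in range(8)],0)
np.save("S.npy",S);np.save("T.npy",T)
w,r=fit([("top",[0,0,.125],(417,197.5)),("scene",[0,0,.125],(378.7,254.3)),("scene",[0,-.022,.088],(382.5,266.6)),("scene",[0,.022,.088],(371.9,257.2)),("top",[0,0,.048],(412,200.5))],[.5,-.44,.3]);print(w,r.round(1).tolist())
s,r=fit([("top",[0,0,.257],(344.3,135.5)),("scene",[0,0,.257],(376.3,163.9)),("top",[.052,.045,.012],(323,144)),("top",[-.172,.045,.012],(331,208)),("top",[-.172,-.045,.012],(358,202.5)),("scene",[.052,-.045,.012],(385.5,216))],[.5,-.1,.1]);print(s,r.round(1).tolist())
np.save("p.npy",[w,s,t])
def st(im,x,y,ww,hh,k,g):
    c=im[y:y+hh,x:x+ww];c=np.clip((c-g[0])*255/(g[1]-g[0]),0,255).astype(np.uint8)
    o=im.astype(np.uint8).copy();o[y:y+hh,x:x+ww]=c;return o
g=(0,255,0)
a=st(S,362,240,34,50,8,(20,130));b=st(T,396,182,32,36,8,(20,130))
P=[panel(a,"scene",m,365,242,25,43,11) for m in([],[(w,WEIGHT,g)])]
Q=[panel(b,"top",m,398,184,28,28,8) for m in([],[(w,WEIGHT,g)])]
o=np.zeros((600,800,3),np.uint8)
o[:473,:275]=P[0];o[:473,275:550]=P[1];o[:224,550:774]=Q[0];o[230:454,550:774]=Q[1]
cv2.imwrite("pics/c3.png",o)
```

```text
[ 0.50560456 -0.43806494  0.10956399] [[1.3, 0.1], [-0.2, -0.5], [-0.3, -0.4], [0.3, 0.5], [-0.4, -0.1]]
[ 0.66374566 -0.19457183  0.13521758] [[0.1, 0.3], [-2.2, -1.6], [-0.1, -0.7], [0.9, -1.2], [-0.1, 0.8], [0.4, 0.4]]
```

View pics/c3.png

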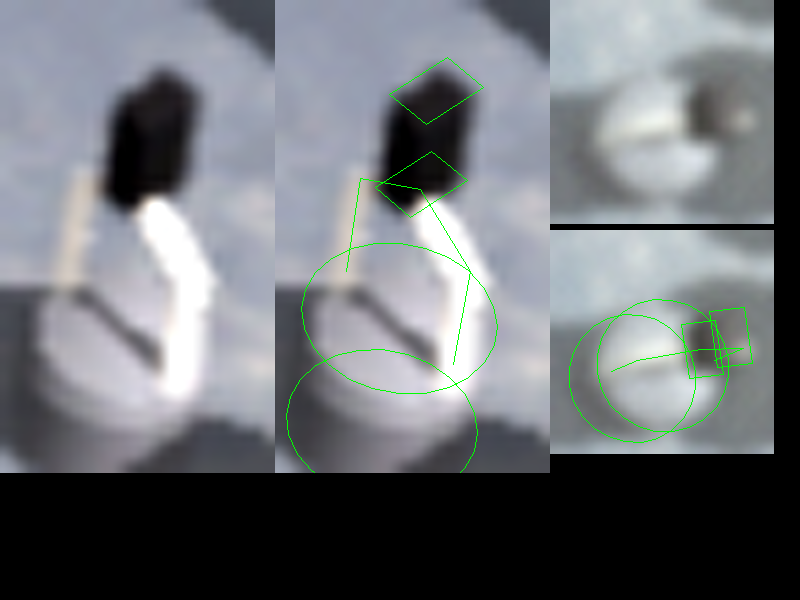

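The weight fit is good to about 2 mm, with yaw near 0.1. Next, the scale in the same kind of crop.

Run:
```python
from h import *
w,s,t=np.load("p.npy")
S=np.load("S.npy").astype(np.uint8);T=np.load("T.npy").astype(np.uint8)
g=(0,255,0)
P=[panel(S,"scene",m,325,155,66,50,6) for m in([],[(s,SCALE,g)])]
Q=[panel(T,"top",m,318,122,46,46,6)for m in([],)]+[panel(T,"top",m,318,160,60,50,6)for m in([],)]
o=np.zeros((600,800,3),np.uint8)
o[:300,:396]=P[0];o[:300,400:796]=P[1];o[300:576,:276]=Q[0];o[300:600,300:660]=Q[1]
cv2.imwrite("pics/c4.png",o)
```

```text
(no output)
```

View pics/c4.png

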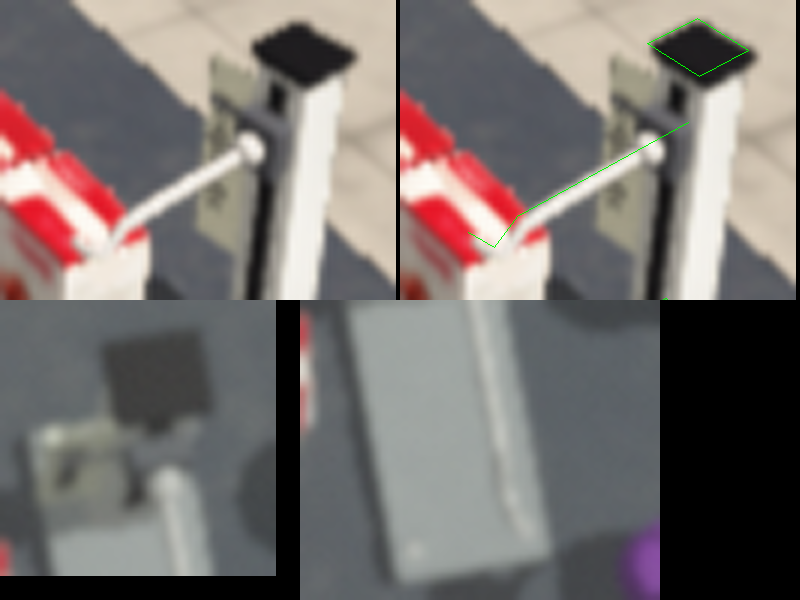

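Run:
```python
from h import *
O=[("top",[0,0,.257],(343.7,134.5)),("scene",[0,0,.257],(375.2,163.2)),("top",[.052,.045,.012],(322.8,143.2)),("top",[-.172,.045,.012],(333.8,206.7)),("top",[-.172,-.045,.012],(359.2,201.7))]
H=[("top",[-.134,0,.204],(352.2,190)),("top",[-.17,0,.213],(355.8,198.5)),("scene",[-.134,0,.204],(346.2,191.2)),("scene",[-.15,0,.19],(341.9,195.7)),("scene",[-.17,0,.213],(337.7,194.5))]
for o in(O,H,O+H):
    s,r=fit(o,[.66,-.19,.13]);print(s.round(4),r.round(1).tolist(),pose(s,[-.15,0,.19]).round(4))
```

```text
[ 0.6665 -0.1948  0.1678] [[0.8, 0.4], [-0.4, -1.2], [-0.3, -0.2], [-0.2, -0.5], [0.3, 0.2]] [[ 0.5186 -0.2199  0.19  ]]
[ 0.6595 -0.1906  0.2286] [[0.0, -3.8], [-0.3, -0.7], [-1.3, 0.8], [-0.5, 1.9], [-0.1, 0.4]] [[ 0.5134 -0.2245  0.19  ]]
[ 0.6648 -0.196   0.1746] [[1.3, 0.9], [-0.6, -0.8], [-0.0, 0.4], [0.6, 0.0], [1.0, 0.5], [-0.6, -5.1], [-1.5, -1.9], [-0.6, 0.2], [0.0, 1.1], [0.2, -0.6]] [[ 0.5171 -0.2221  0.19  ]]
```

Seat ≈ (0.5175, -0.2215, 0.19), scale yaw ≈ 0.17. Now I move towards the weight.

```bash
python3 -m creep '[[1,-3,4.5,0,0,-9],[3,-7,4.5,0,0,-18],[5,-11.5,4.5,0,0,-27],[7.5,-16,4.5,0,0,-36],[10,-20.5,4.5,0,0,-46],[12.5,-25,4.5,0,0,-56],[15,-30,4.5,0,0,-66],[17.5,-35,4.5,0,0,-76],[20,-40,4.5,0,0,-86],[22,-45,4.5,0,0,-95],[24,-50,4.5,0,0,-104],[25,-53,4.5,0,0,-110]]' 5.5 40 && python3 -m creep '[[1,-4,0,0,0,-5],[2,-9,0,0,0,-10],[3,-14,0,0,0,-16],[4,-19,0,0,0,-22],[5,-24,0,0,0,-28],[6,-29,0,0,0,-34],[8,-34,0,0,0,-40],[9.5,-39,0,0,0,-45],[10.5,-42,0,0,0,-47],[10.6,-43.7,0,0,0,-48],[10.6,-43.7,0,0,0,-48],[10.6,-43.7,0,0,0,-48]]'
python3 - <<'E'
from h import *
from scipy.spatial.transform import Rotation as R
s=ctrl.state();A=R.from_rotvec(s["orientation"]).as_matrix();print(s["eef_pos"],A.round(4).tolist(),np.arctan2(A[1,1],A[0,1]),s["q"],s["force"])
E
```

```text
time_s: 2.9
eef_pos: [0.3997, -0.0028, 0.2983]
orientation: [2.8, 1.424, 0.0]
force: [-0.5, 0.7, 0.6]
width: 0.0554
grasp_force: 0.0
time_s: 4.4
eef_pos: [0.5053, -0.437, 0.2984]
orientation: [-3.137, -0.173, -0.0]
force: [-0.3, 0.6, 0.6]
width: 0.0551
grasp_force: 0.0
[ 0.50529524 -0.43698884  0.29836679] [[0.994, 0.1097, 0.0], [0.1097, -0.994, 0.0001], [0.0, -0.0001, -1.0]] -1.460868611355934 [-7.67885877e-01  5.50550481e-01  1.06650987e+00  1.11190978e-04
  1.52459301e+00  6.92977598e-01] [-0.32008107  0.58923483  0.59398415]
```

```bash
python3 -m creep '[[0,-0.1,-4,0,0,0],[0,-0.1,-8,0,0,0],[0,-0.1,-12,0,0,0],[0,-0.1,-14.5,0,0,0],[0,-0.1,-16,0,0,0],[0,-0.1,-16.6,0,0,0],[0,-0.1,-16.6,0,0,0]]' 5.5 50 && python3 -m creep '[[0,0,0,0,0,0],[0,0,0,0,0,0],[0,0,0,0,0,0],[0,0,0,0,0,0],[0,0,0,0,0,0],[0,0,0,0,0,0]]' 0 50 && python3 -m creep '[[0,0,0.5,0,0,0],[0,0,1.5,0,0,0],[0,0,3,0,0,0],[0,0,6,0,0,0],[0,0,10,0,0,0],[0,0,15,0,0,0],[0,0,17,0,0,0],[0,0,17.5,0,0,0],[0,0,17.5,0,0,0],[0,0,17.5,0,0,0],[0,0,17.5,0,0,0]]'
python3 - <<'E'
from h import *
w=np.load("p.npy")[0];s=ctrl.state();p=s["eef_pos"];print(s["force"],s["torque"])
S=ctrl.get_image("scene");T=ctrl.get_image("top")
M=[L+[0,0,p[2]-.131] for L in WEIGHT];P=(p[0],p[1],.11)
x,y=proj("scene",pose(P,[0,0,.25]))[0].astype(int);u,v=proj("top",pose(P,[0,0,.25]))[0].astype(int)
cv2.imwrite("pics/g1.png",np.hstack([panel(S,"scene",[],x-30,y-30,65,75,6),panel(S,"scene",[(P,M,(0,255,0))],x-30,y-30,65,75,6)]))
E
```

```text
time_s: 5.28
eef_pos: [0.5055, -0.4386, 0.133]
orientation: [3.136, 0.172, 0.001]
force: [-0.4, 0.4, 0.1]
width: 0.0552
grasp_force: 0.0
time_s: 6.02
eef_pos: [0.5054, -0.4388, 0.133]
orientation: [3.136, 0.171, 0.001]
force: [0.1, 0.7, 4.4]
width: 0.0134
grasp_force: 49.8
time_s: 7.4
eef_pos: [0.5052, -0.4386, 0.3064]
orientation: [-3.136, -0.171, 0.001]
force: [-0.1, -0.2, -2.2]
width: 0.0137
grasp_force: 48.9
[-0.07728714 -0.20656288 -2.15644008] [-0.02245605 -0.00853342 -0.0145535 ]
```

View pics/g1.png

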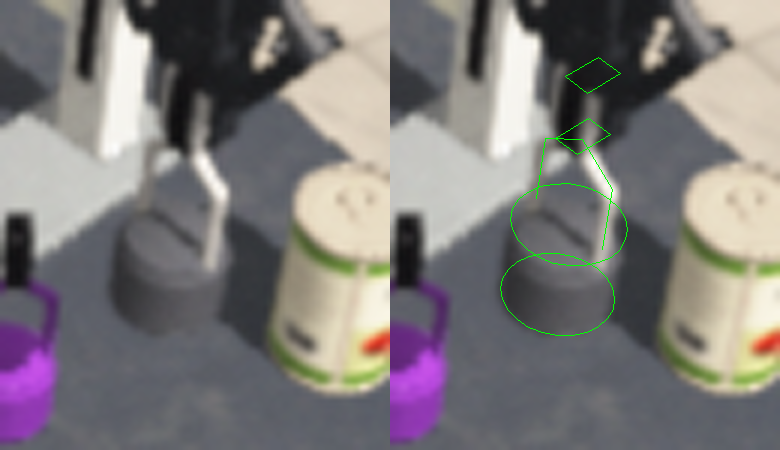

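The weight hangs upright in the grip and the model matches it. Its weight is about 2.7 N. Now to the pre-hook pose, 75 mm before the seat.

```bash
python3 -m creep '[[-1,1,0,0,0,0.5],[-3,3,0,0,0,1],[-5,6,0,0,0,1.5],[-6.2,9,0,0,0,2],[-6.2,12,0,0,0,2.5],[-6.2,15,0,0,0,3],[-6.2,18,-1.5,0,0,3.4],[-6.2,20,-3.5,0,0,3.4],[-6.2,20.4,-4.8,0,0,3.4],[-6.2,20.4,-4.8,0,0,3.4],[-6.2,20.4,-4.8,0,0,3.4],[-6.2,20.4,-4.8,0,0,3.4]]'
python3 - <<'E'
from h import *
s=ctrl.state();p=s["eef_pos"];print(p,s["force"])
S=np.mean([ctrl.get_image("scene").astype(float) for _ in range(4)],0).astype(np.uint8);T=np.mean([ctrl.get_image("top").astype(float) for _ in range(4)],0).astype(np.uint8)
sc=(.6655,-.1955,.170);g=(0,255,0)
P=(p[0],p[1],.17);M=[L+[0,0,p[2]-.133] for L in WEIGHT]
o=np.zeros((600,800,3),np.uint8)
o[:300,:400]=panel(S,"scene",[],315,160,66,50,6)[:300,:400] if 0 else cv2.resize(panel(S,"scene",[],312,165,66,50,6),(400,300))
o[:300,400:]=cv2.resize(panel(S,"scene",[(P,M,g),(sc,SCALE,(0,0,255))],312,165,66,50,6),(400,300))
o[300:,:400]=cv2.resize(panel(T,"top",[],325,165,66,50,6),(400,300))
o[300:,400:]=cv2.resize(panel(T,"top",[(P,M,g),(sc,SCALE,(0,0,255))],325,165,66,50,6),(400,300))
cv2.imwrite("pics/g2.png",o)
E
```

```text
time_s: 9.0
eef_pos: [0.4434, -0.2353, 0.2598]
orientation: [3.13, 0.263, 0.001]
force: [-0.1, 1.0, -3.0]
width: 0.013
grasp_force: 49.1
[ 0.4433518  -0.23525079  0.25979474] [-0.12406893  1.04373072 -3.00776242]
```

View pics/g2.png

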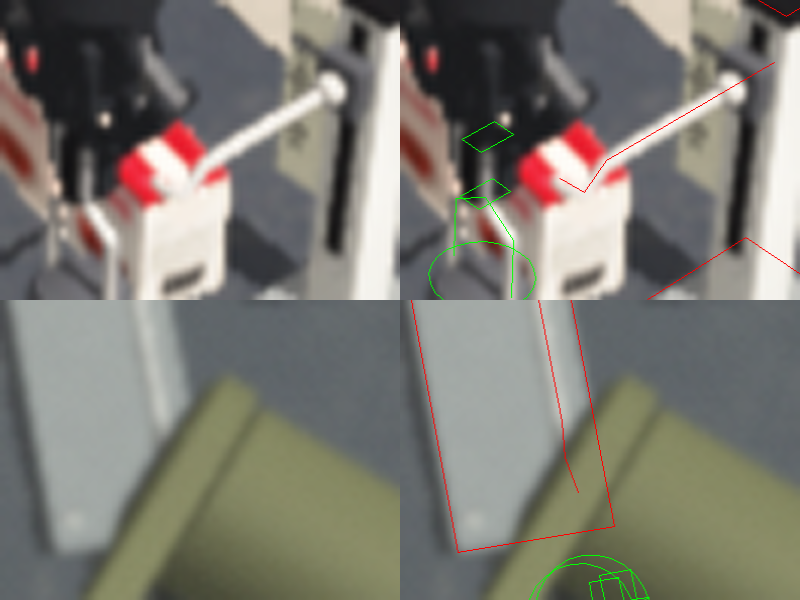

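The overlays agree to about 1 px: seat near (184,190) in the left scene panel, bail kink (112,237) matching the model. Inserting over the hook tip.

```bash
python3 -m creep '[[0.5,0.1,0,0,0,0],[1.4,0.27,0,0,0,0],[2.4,0.45,0,0,0,0],[3.4,0.64,0,0,0,0],[4.4,0.83,0,0,0,0],[5.4,1.02,0,0,0,0],[6.3,1.2,0,0,0,0],[7,1.33,0,0,0,0],[7.4,1.4,0,0,0,0],[7.4,1.4,0,0,0,0],[7.4,1.4,0,0,0,0],[7.4,1.4,0,0,0,0]]'
python3 - <<'E'
from h import *
F=[]
for i in range(10): ctrl.get_image("scene");F.append(ctrl.state()["force"])
print(np.mean(F,0),np.std(F,0),ctrl.state()["eef_pos"])
E
```

```text
time_s: 10.9
eef_pos: [0.5171, -0.2207, 0.2594]
orientation: [3.13, 0.264, 0.0]
force: [-0.4, -0.0, -1.4]
width: 0.013
grasp_force: 49.1
[-9.19666104e-04 -6.78061190e-02 -2.69340366e+00] [0.54089583 0.41974146 0.6042583 ] [ 0.51724266 -0.22064857  0.25928043]
```

```bash
python3 -m creep '[[0,0,-0.5,0,0,0],[0,0,-1.2,0,0,0],[0,0,-2,0,0,0],[0,0,-2.5,0,0,0],[0,0,-2.9,0,0,0],[0,0,-3.2,0,0,0],[0,0,-3.5,0,0,0],[0,0,-3.8,0,0,0],[0,0,-4,0,0,0],[0,0,-4,0,0,0]]'
python3 - <<'E'
from h import *
F=[]
for i in range(25): ctrl.get_image("scene");F.append(ctrl.state()["force"])
print(np.mean(F,0),np.std(F,0),ctrl.state()["eef_pos"],ctrl.state()["torque"])
E
```

```text
time_s: 12.65
eef_pos: [0.5173, -0.2207, 0.2192]
orientation: [3.13, 0.264, 0.0]
force: [-0.5, -0.1, -1.2]
width: 0.0133
grasp_force: 49.3
[-0.28427604 -0.08883191 -1.00152326] [0.41694128 0.44414937 0.64890622] [ 0.51724991 -0.22063129  0.21929312] [-0.01506229 -0.02868487 -0.00383328]
```

```bash
python3 -m creep '[[0,0,-0.3,0,0,0],[0,0,-0.6,0,0,0],[0,0,-0.8,0,0,0],[0,0,-0.8,0,0,0],[0,0,-0.8,0,0,0]]'
python3 - <<'E'
from h import *
F=[];I=[]
for i in range(35): I.append(ctrl.get_image("scene").astype(float));F.append(ctrl.state()["force"])
print(np.mean(F,0),np.std(F,0),ctrl.state()["eef_pos"])
S=np.mean(I,0).astype(np.uint8);np.save("S2.npy",S);T=ctrl.get_image("top")
o=np.zeros((560,800,3),np.uint8)
o[:,:]=cv2.resize(S[165:221,310:390],(800,560),interpolation=cv2.INTER_CUBIC)
cv2.imwrite("pics/g3.png",o)
E
```

```text
time_s: 14.52
eef_pos: [0.5172, -0.2207, 0.2113]
orientation: [3.13, 0.264, -0.0]
force: [-0.0, -0.6, -0.4]
width: 0.0133
grasp_force: 49.5
[-0.16081288 -0.4701891   0.08543031] [0.61311316 0.49696911 0.58394333] [ 0.51723865 -0.22066837  0.21126524]
```

View pics/g3.png

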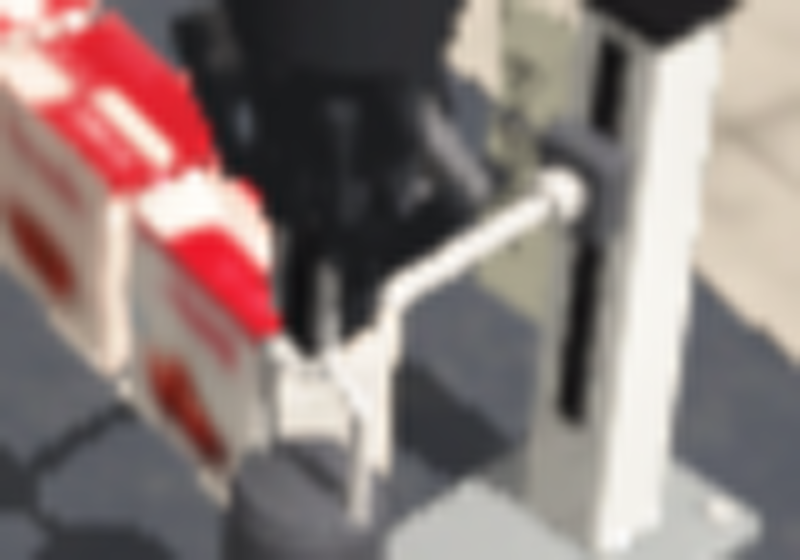

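The hook has sunk about 22 mm: the knob is at row 184.2, against 179.5 empty. The residual wrist force is about 0, so I release.

```bash
python3 -m creep '[[0,0,0,0,0,0],[0,0,0,0,0,0],[0,0,0,0,0,0],[0,0,0,0,0,0],[0,0,0,0,0,0],[0,0,0,0,0,0]]' 4.5
python3 - <<'E'
from h import *
A=np.load("S2.npy").astype(np.float32).mean(2)
sl=np.s_[176:196,352:374] # arm+knob region
I=[];F=[]
for k in range(6):
    a=ctrl.get_image("scene").astype(np.float32).mean(2);F.append(ctrl.state()["force"][2])
    print(ctrl.state()["time_s"],np.round(cv2.phaseCorrelate(A[sl],a[sl])[0],2))
print(np.mean(F))
E
python3 -m creep '[[0,0,0,0,0,0],[0,0,0,0,0,0],[0,0,0,0,0,0],[0,0,0,0,0,0],[0,0,0,0,0,0],[0,0,0,0,0,0],[0,0,0,0,0,0],[0,0,0,0,0,0],[0,0,0,0,0,0],[0,0,0,0,0,0],[0,0,0,0,0,0],[0,0,0,0,0,0]]'
python3 - <<'E'
from h import *
A=np.load("S2.npy").astype(np.float32).mean(2)
S=ctrl.get_image("scene");a=S.astype(np.float32).mean(2)
for q in(np.s_[176:196,352:374],np.s_[176:192,362:372],):print(cv2.phaseCorrelate(A[q],a[q])[0])
cv2.imwrite("pics/g4.png",cv2.resize(S[165:221,310:390],(800,560),interpolation=cv2.INTER_CUBIC))
print(ctrl.state()["time_s"])
E
```

```text
time_s: 17.08
eef_pos: [0.5172, -0.2206, 0.2113]
orientation: [3.13, 0.264, -0.0]
force: [-0.4, 0.0, 0.2]
width: 0.0452
grasp_force: 0.0
17.125 [1.45 0.02]
17.175 [1.47 0.05]
17.225 [ 1.44 -0.02]
17.275 [ 1.46 -0.01]
17.325 [1.45 0.05]
17.375 [1.47 0.04]
-0.046054071082826574
time_s: 18.88
eef_pos: [0.5172, -0.2206, 0.2113]
orientation: [-3.13, -0.264, 0.0]
force: [-0.1, -0.5, 0.4]
width: 0.045
grasp_force: 0.0
(1.4957311074721584, 0.015913236454153434)
(-0.046100975145429324, 0.08380731456181145)
18.925
```

View pics/g4.png

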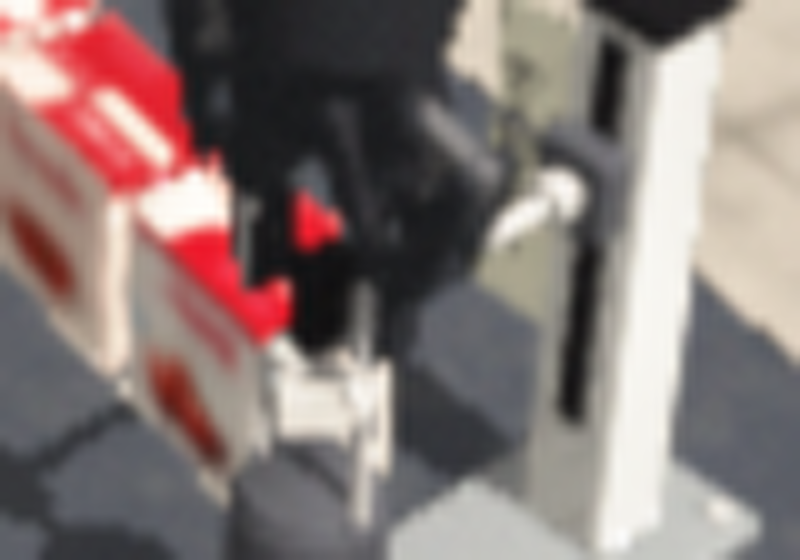

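The weight hangs free. The pointer moved less than 0.1 px on release, and the tab stands clear between the open fingers. I wait a little longer, regrip, lift smoothly and back out.

```bash
python3 -m creep '[[0,0,0,0,0,0],[0,0,0,0,0,0],[0,0,0,0,0,0]]' && python3 -m creep '[[0,0,0,0,0,0],[0,0,0,0,0,0],[0,0,0,0,0,0],[0,0,0,0,0,0],[0,0,0,0,0,0],[0,0,0,0,0,0],[0,0,0,0,0,0]]' 0 50 && python3 -m creep '[[0,0,0.15,0,0,0],[0,0,0.4,0,0,0],[0,0,0.7,0,0,0],[0,0,1,0,0,0],[0,0,1.3,0,0,0],[0,0,1.6,0,0,0],[0,0,1.9,0,0,0],[0,0,2.2,0,0,0],[0,0,2.5,0,0,0],[0,0,2.8,0,0,0],[0,0,3.2,0,0,0],[0,0,3.6,0,0,0]]' && python3 -m creep '[[0,0,0.4,0,0,0],[0,0,0.9,0,0,0],[0,0,1.2,0,0,0],[0,0,1.3,0,0,0],[0,0,1.3,0,0,0],[0,0,1.3,0,0,0],[0,0,1.3,0,0,0]]'
python3 - <<'E'
from h import *
S=ctrl.get_image("scene");F=[]
for i in range(6): ctrl.get_image("scene");F.append(ctrl.state()["force"])
print(np.mean(F,0))
cv2.imwrite("pics/g5.png",cv2.resize(S[165:221,310:390],(800,560),interpolation=cv2.INTER_CUBIC))
E
```

```text
time_s: 19.3
eef_pos: [0.5172, -0.2206, 0.2113]
orientation: [-3.13, -0.264, -0.0]
force: [-0.5, -0.1, 0.7]
width: 0.0449
grasp_force: 0.0
time_s: 20.18
eef_pos: [0.5172, -0.2206, 0.2113]
orientation: [-3.13, -0.264, 0.0]
force: [-0.5, 0.4, -0.4]
width: 0.0133
grasp_force: 50.3
time_s: 21.68
eef_pos: [0.5173, -0.2207, 0.2476]
orientation: [3.13, 0.264, 0.0]
force: [0.1, 0.0, -2.1]
width: 0.0137
grasp_force: 49.9
time_s: 22.55
eef_pos: [0.5172, -0.2206, 0.2601]
orientation: [-3.13, -0.264, 0.0]
force: [-0.3, 0.7, -2.0]
width: 0.0134
grasp_force: 49.9
[-0.19279411  0.06938759 -2.65124127]
```

```bash
python3 -m creep '[[-0.4,-0.08,0,0,0,0],[-1.3,-0.25,0,0,0,0],[-2.3,-0.43,0,0,0,0],[-3.3,-0.6,0,0,0,0],[-4.3,-0.8,0,0,0,0],[-5.3,-1,0,0,0,0],[-6.4,-1.2,0,0,0,0],[-7.4,-1.4,0,0,0,0],[-8,-1.5,0.5,0,0,0],[-8.2,-1.5,2,0,0,0],[-8.2,-1.5,4,0,0,0],[-8.2,-1.5,4,0,0,0]]' && python3 -m creep '[[0,1,0,0,0,0],[0,4,0,0,0,0],[0,7.5,0,0,0,0],[0.3,11,0,0,0,0],[0.6,15,0,0,0,0],[1,19,0,0,0,0],[1.3,23,0,0,0,0],[1.6,27,0,0,0,0],[1.7,30.5,0,0,0,0],[1.7,33,0,0,0,0],[1.7,33.8,0,0,0,0],[1.7,33.8,0,0,0,0]]'
python3 - <<'E'
from h import *
for n in("scene","top"):
    im=ctrl.get_image(n)
    print([(np.round(d["rect"]).tolist(),round(d["conf"],2)) for d in ctrl.search_frame("tray",n)],[(np.round(d["rect"]).tolist(),round(d["conf"],2)) for d in ctrl.search_frame("weight",n)])
p=ctrl.state()["eef_pos"];print(p,ctrl.state()["force"])
M=np.vstack([L+[0,0,p[2]-.133] for L in WEIGHT[:3]]);q=proj("scene",pose((p[0],p[1],.17),M));print(q.min(0),q.max(0))
for t in((.4518,.1019,0),):
    for n in("scene","top"):q=proj(n,pose(t,np.vstack(TRAY)));print(n,q.min(0),q.max(0))
E
```

```text
time_s: 24.4
eef_pos: [0.4358, -0.2359, 0.3022]
orientation: [3.128, 0.265, 0.004]
force: [0.3, 0.1, -3.0]
width: 0.0133
grasp_force: 49.9
time_s: 25.9
eef_pos: [0.452, 0.1025, 0.2999]
orientation: [3.13, 0.266, -0.001]
force: [0.3, -0.5, -2.7]
width: 0.0131
grasp_force: 49.9
[([256.0, 178.0, 301.0, 208.0], 0.79)] [([345.0, 228.0, 359.0, 267.0], 0.97), ([334.0, 279.0, 354.0, 318.0], 0.86), ([268.0, 134.0, 282.0, 164.0], 0.78), ([328.0, 248.0, 351.0, 287.0], 0.73), ([309.0, 238.0, 326.0, 278.0], 0.68)]
[([242.0, 195.0, 268.0, 236.0], 0.98)] [([390.0, 223.0, 409.0, 236.0], 0.79), ([369.0, 197.0, 391.0, 216.0], 0.65), ([366.0, 233.0, 382.0, 249.0], 0.58), ([413.0, 236.0, 433.0, 255.0], 0.56), ([245.0, 208.0, 252.0, 221.0], 0.49)]
[0.45227455 0.10182711 0.30027602] [ 0.58350393 -0.02172684 -2.80382936]
[269.14720135 135.60692173] [284.8519821  163.66053442]
scene [258.39910351 177.63241338] [299.81418369 207.7277843 ]
top [231.89690761 199.28890864] [269.06093297 235.10135415]
```

```bash
python3 -m creep '[[0,0,-1.5,0,0,0],[0,0,-4,0,0,0],[0,0,-7,0,0,0],[0,0,-10,0,0,0],[0,0,-12.5,0,0,0],[0,0,-14,0,0,0],[0,0,-15,0,0,0],[0,0,-15.6,0,0,0],[0,0,-15.9,0,0,0],[0,0,-15.9,0,0,0]]' && for i in 1 2; do python3 -m creep '[[0,0,-0.05,0,0,0],[0,0,-0.1,0,0,0],[0,0,-0.15,0,0,0],[0,0,-0.15,0,0,0],[0,0,-0.15,0,0,0]]'; done
python3 - <<'E'
from h import *
F=[]
for i in range(6): ctrl.get_image("scene");F.append(ctrl.state()["force"])
print(np.mean(F,0),ctrl.state()["eef_pos"])
E
```

```text
time_s: 27.45
eef_pos: [0.4524, 0.1024, 0.1415]
orientation: [-3.13, -0.264, -0.001]
force: [-0.2, -0.3, -2.5]
width: 0.0129
grasp_force: 49.9
time_s: 28.08
eef_pos: [0.4522, 0.1024, 0.1398]
orientation: [3.13, 0.264, 0.0]
force: [-0.2, -0.4, -1.7]
width: 0.0131
grasp_force: 49.9
time_s: 28.7
eef_pos: [0.4523, 0.1024, 0.1383]
orientation: [-3.13, -0.264, -0.0]
force: [0.6, -0.3, -1.7]
width: 0.0133
grasp_force: 49.9
[ 0.23929404 -0.17755491 -2.55772419] [0.4522585  0.10237086 0.13830697]
```

```bash
python3 -m creep '[[0,0,-0.04,0,0,0],[0,0,-0.08,0,0,0],[0,0,-0.12,0,0,0],[0,0,-0.12,0,0,0],[0,0,-0.12,0,0,0]]'
cat > f.py <<'E'
from h import *
F=[]
for i in range(5): ctrl.get_image("scene");F.append(ctrl.state()["force"])
print(np.mean(F,0),ctrl.state()["eef_pos"])
E
python3 f.py
```

```text
time_s: 29.62
eef_pos: [0.4524, 0.1023, 0.1374]
orientation: [3.13, 0.264, 0.001]
force: [-1.5, -1.5, 5.4]
width: 0.0132
grasp_force: 50.8
[-1.813362   -0.44781248  5.35065416] [0.45238665 0.1023655  0.13735089]
```

```bash
python3 -m creep '[[0,0,0.02,0,0,0],[0,0,0.04,0,0,0],[0,0,0.04,0,0,0]]'; python3 f.py; python3 -m creep '[[0,0,0,0,0,0],[0,0,0,0,0,0],[0,0,0,0,0,0],[0,0,0,0,0,0],[0,0,0,0,0,0],[0,0,0,0,0,0]]' 4.5; python3 -m creep '[[0,0,0.5,0,0,0],[0,0,2,0,0,0],[0,0,4,0,0,0],[0,0,7,0,0,0],[0,0,11,0,0,0],[0,0,15,0,0,0],[0,0,18,0,0,0],[-2,0,20,0,0,0],[-6,0,20,0,0,0],[-10,0,20,0,0,0],[-10,0,20,0,0,0],[-10,0,20,0,0,0]]'
python3 - <<'E'
from h import *
q=proj("scene",pose((.4522,.1024,.17),np.vstack(WEIGHT[:5])+[0,0,.004]));print(q.min(0),q.max(0))
ctrl.get_image("scene");print([(np.round(d["rect"]).tolist(),round(d["conf"],2)) for d in ctrl.search_frame("weight","scene")])
q=proj("top",pose((.4522,.1024,.17),np.vstack(WEIGHT[:5])+[0,0,.004]));print(q.min(0),q.max(0))
ctrl.get_image("top");print([(np.round(d["rect"]).tolist(),round(d["conf"],2)) for d in ctrl.search_frame("weight","top")])
E
```

```text
time_s: 30.25
eef_pos: [0.4522, 0.1023, 0.1374]
orientation: [3.13, 0.264, -0.0]
force: [0.3, 0.3, 0.5]
width: 0.0134
grasp_force: 50.3
[-0.13507753 -0.68392214 -0.46926432] [0.45218882 0.1023562  0.13737231]
time_s: 31.25
eef_pos: [0.4522, 0.1024, 0.1375]
orientation: [-3.13, -0.264, 0.0]
force: [-0.6, -0.1, 0.3]
width: 0.0453
grasp_force: 0.0
time_s: 32.75
eef_pos: [0.3525, 0.1023, 0.3383]
orientation: [-3.13, -0.264, -0.002]
force: [0.7, 0.0, 0.3]
width: 0.0448
grasp_force: 0.0
[271.39263926 161.70445557] [286.10699874 197.58891368]
[([335.0, 278.0, 353.0, 318.0], 0.95), ([308.0, 238.0, 325.0, 279.0], 0.91), ([332.0, 249.0, 352.0, 283.0], 0.86), ([270.0, 164.0, 285.0, 198.0], 0.85), ([346.0, 228.0, 360.0, 270.0], 0.83)]
[239.47293536 207.72224176] [259.03991386 225.43508519]
[([242.0, 206.0, 257.0, 224.0], 0.77), ([411.0, 237.0, 435.0, 256.0], 0.71), ([374.0, 196.0, 392.0, 215.0], 0.66), ([364.0, 232.0, 385.0, 250.0], 0.66), ([389.0, 223.0, 408.0, 237.0], 0.54), ([232.0, 195.0, 270.0, 238.0], 0.21)]
```

The weight is detected at (270,164,285,198) in the scene view. That matches an upright weight in the tray. Handing in.

```bash
python3 -c "
from bench import ctrl
print(ctrl.job_done())"
```

```text
the job is handed in; nothing more can be done
None
```

The check weight hung free on the scale for just over two seconds with no visible pointer jump, then went upright into the tray, and the job was handed in at about 33 s of the 72 s; the verdict was not reported.

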